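# Fit and tension a frame-saw blade

### The job

Take the new saw blade with the blue ends from the rack and lay it into the two forks of the orange saw frame, either way round. Then wind the tension wheel clockwise by its red knob until the blade is taut and the wheel feels firm, about 13 N of push at the knob while it turns, and no tighter. Let go, and leave the worn brown blade, the wrench, bottle, can, mug and dark wooden blank where they are.

Things in the scene. Friction and masses are not known exactly. Their poses are not given: they have to be found in the camera images.
- new_blade_mid (a point): Centre of the new blade's strip, 2 mm above its underside. One rigid steel piece, 160 g, 208 mm long along its y: a bright strip 20 mm wide (x), 4 mm thick (z), with a blue cross block at each end, 52 x 14 mm, 10 mm thick, flush below; the blocks' inner faces lie 90 mm either side of the centre. Either way round is the same. Starts on the rack; grasp it across the strip at its centre.
- new_blade: The same blade; origin at the centre of its underside, same axes.
- worn_blade_mid (a point): Centre of the strip of the worn blade: same shape and size as the new one but brown all over. It shares the rack, 84 mm beside the new blade, in either order.
- rack: Fixed blade rack, origin under its centre on the table: a green board 160 x 180 x 12 mm with two wooden bars along its y at x = +-60 mm. The blades lie across the bars along the rack's x, undersides 40 mm above the table; between the bars fingertips may go down to 14 mm above the table.
- seat (a point): Middle of the saw frame, where the centre of the new blade belongs, 62 mm above the table; y runs along the blade towards the wheel, z up. A fork stands at each end: a ledge 60 mm above the table carries two posts 18 mm tall with a 28 mm gap for the strip; the blade's end blocks hang outside the posts, with 5 to 16 mm of play per end. Below the blade the frame is 26 mm high.
- saw_frame: The fixed orange frame, axes as the seat, origin under it on the table: a beam 60 mm wide along y from -145 to +255 mm, and a bow on the +x side, 103 to 127 mm out, 50 mm high. The tail fork's outer post faces are at y = -79 mm give or take 5 mm (not known exactly); it is held by a stiff spring of 20 N per mm.
- carriage: The moving fork; origin at table height under the outer faces of its posts, at y = 75 to 85 mm of the seat at the start. Winding the wheel clockwise moves it along the seat's +y, away from the tail fork, 4 mm per radian. The blade's pull on it is the tension: firm is about 55 N. The wheel angle at which that comes is not known beforehand, it must be felt.
- wheel_axis (a point): Point on the tension wheel's vertical axis at the height of the middle of its knob, 120 mm above the table, at y = 190 mm of the seat. The wheel is a black disc of 120 mm, top at 90 mm. Clockwise from above tightens; it stays where it is left by a constant drag of about 8 N at the knob. Once the blade pulls, the push to turn it grows by 5 to 6 N per radian: firm at 13 N (10.5 to 14), too tight at 15 N.
- knob_mid (a point): Middle of the red knob on the wheel: an upright cylinder of 20 mm diameter from 94 to 140 mm above the table, 50 mm from the wheel's axis. It spins freely on its own pin, so it can be held and carried round in a circle without turning the hand.
- glue: Yellow glue bottle, bystander, 54 mm across, 150 mm tall, origin under its centre.
- wax: Brass can, bystander, 70 mm across, 60 mm tall.
- wrench: Steel wrench 150 mm long lying on the bench, bystander.
- blank_a: Dark wooden turning blank 22 x 130 x 22 mm, bystander.
- mug: White mug, bystander, 80 mm across, 90 mm tall.
Things that resemble listed ones, but are neither listed nor needed, are in the scene too. What is shaped like the new_blade but purple is not meant.

How it is judged:
By the outcome, as a careful person would: the job done as asked, in the order asked, and still so for the second after the job is handed in, with the robot touching nothing.
It also fails if it takes over 72 s, if anything falls off the work surface, if the arm or the gripper's body presses on something with over 40 N, if the wrist force passes 120 N, or if a joint passes its speed limit or range.

### The arm

A 6-joint arm with a two-finger parallel gripper is mounted at the origin on the work surface. World frame = base frame: x ahead of the robot, y to its left, z up, the work surface at z = 0. Lengths are in m, angles in degrees, forces in N, time in s.
With the tool pointing down it reaches from about 0.3 to 0.75 m from the base axis. Payload 8.5 kg.
Tool frame: the origin (TCP) lies between the finger pads; the fingertips stand 22 mm ahead of it and the grasp point (between the pads) lies 3 mm ahead of it (env.nose_length is the distance from the TCP to the fingertips, in m); z points along the fingers, x is the direction in which the jaws open and shut, and the axes are right-handed (so a half turn about z gives the same grasp; the last joint's range is limited). The gripper opens to 85 mm and grips with 20 to 120 N. Pads are 22 mm wide; open, the fingers measure 114 mm over their backs; the gripper's body (76 mm by 85 mm) begins 54 mm behind the grasp point. The pads swing forward as they close: fully open they stand 13 mm farther back than shut.
Start: joints at [-83.612, 21.807, 74.336, -0, 83.858, -12.336], TCP at [0.177, -0.521, 0.253] pointing down, gripper open.
Joint ranges: [-178.18, 178.18], [-50.72, 133.34], [12.68, 142.11], [-81.47, 261.47], [9.98, 163.14], [-165.26, 165.26]. Speed limits (degrees/s): [136.94, 136.94, 180, 180, 180, 180].

### API

Orientations are given as a 3x3 rotation matrix whose columns are the frame's x, y, z axes.
In Python, from rig import env gives the robot as it stands.
- The arm moves only by the tool arm_command, never from a script. Its argument "steps" is a list of rows, each an object with "delta_pos": the shift along the world's x, y, z in mm, a list of three; "dr": the turn, a rotation vector about the world's x, y, z in degrees, a list of three. In form: [{"delta_pos": [dx, dy, dz], "dr": [wx, wy, wz]}, ...]. A call has 1 to 20 rows; each row shifts and turns the commanded pose from where the row before left it; what a row does not reach is not made up. A row lasts 1/10 s, in which the tool goes at most 50 mm and 8.59 degrees, less where a joint would pass 70% of its speed; a pose out of reach is approached as far as the arm can. A call with a gripper value outside its range is refused whole. "grip" is the opening, from 0 (shut) to 1 (fully open), set as the call begins (left out, the last holds). The fingers move at their own pace and stop on an object; "squeeze" is the grip in N (left out, the last holds). Time passes only in rows, so rows that do not move let the fingers close. It gives the time, the measured TCP pose, the force and the opening at its end, in the units of the state.
- env.observe(): the state, without advancing time (a new reading comes with each control period).
- env.get_image(name): name is "side" or "top" or "wrist"; returns the picture (400x640x3 uint8, blue, green, red); there is no depth.
- env.get_calibration(name): a dict with "fx", "fy", "cx", "cy" (pixels), "k1" (the pictures are not rectified: a ray, as slopes to the right and down, at radius r is drawn at 1 + k1 r^2 times it, then the intrinsics apply), "view" (4x4, takes a point from world to camera coordinates). Camera axes: x right, y up, looking along -z (the intrinsics and any distortion apply to the point x, -y, -z); pixel columns grow to the right and rows downward; lengths in m; the calibration is good to about 2 mm. A picture is of the moment at which its call begins: read the wrist's pose just before it. get_calibration takes no time and is no camera call; for the wrist camera it gives the pose at the moment of the call.
- env.close_job(): hands the job in, once; it reports no verdict.
The state is a dict: "time_s": time; "q": joint angles; "qvel": joint speeds; "joint_efforts": joint torques, N m; "position": TCP position; "tool_rot": TCP orientation; "ft_force": force on the tool from outside, world axes, zero at the start; "wrist_torque": the same for the moment, N m; "grip_width": finger opening in m.
Only numpy, scipy, OpenCV 4.12 (cv2) and the standard library are available. Lean on these libraries where they do the work, as an engineer would, in place of code of your own. Each camera call takes 0.05 s, during which the arm holds its last target. There are 200 camera calls.

## Working session

There is one attempt and no reset: what is moved stays moved. The work goes in short steps, Python scripts to look and compute and a tool call to move; the robot and the scene stay as the last step left them, time stands still between calls to the robot, and variables do not carry over. Pictures are saved under pics/ and viewed, about 8 in all and at most 12, crops included, and the job is handed in when it is done.

Besides the shell and the picture viewer there is one more tool, called as name(argument=value, ...) on one line, values as JSON. arm_command: Moves the arm, as the interface text tells. Its arguments: {"type":"object","properties":{"steps":{"type":"array"},"grip":{"type":"number"},"squeeze":{"type":"number"}},"required":["steps"]}

```bash
mkdir -p pics; cat > h.py <<'E'
import numpy as np, cv2
from rig import env
def ray(name,px,cal=None):
    c=cal or env.get_calibration(name)
    d=np.array([(px[0]-c['cx'])/c['fx'],(px[1]-c['cy'])/c['fy']])
    u=d.copy()
    for _ in range(20): u=d/(1+c['k1']*(u@u))
    V=np.array(c['view']);R=V[:3,:3];o=-R.T@V[:3,3]
    v=R.T@np.array([u[0],-u[1],-1]);return o,v/np.linalg.norm(v)
def onplane(name,px,z,cal=None):
    o,v=ray(name,px,cal);return o+v*(z-o[2])/v[2]
def proj(name,p,cal=None):
    c=cal or env.get_calibration(name);V=np.array(c['view'])
    q=V[:3,:3]@np.array(p)+V[:3,3];u=np.array([q[0],-q[1]])/-q[2]
    u=u*(1+c['k1']*(u@u));return np.array([c['fx']*u[0]+c['cx'],c['fy']*u[1]+c['cy']])
def tri(a,pa,b,pb):
    o1,v1=ray(a,pa);o2,v2=ray(b,pb)
    t=np.linalg.lstsq(np.c_[v1,-v2],o2-o1,rcond=None)[0]
    return (o1+v1*t[0]+o2+v2*t[1])/2, np.linalg.norm(o1+v1*t[0]-o2-v2*t[1])
E
python3 - <<'E'
from h import *
for n in('top','side'):
    cv2.imwrite(f'pics/{n}0.png',env.get_image(n))
    print(n,env.get_calibration(n))
s=env.observe();print(s)
E
```

```text
top {'fx': 389.27396793965477, 'fy': 389.27396793965477, 'cx': 320.53983064350825, 'cy': 204.11353181795351, 'k1': -0.027098304307003464, 'view': array([[ 1.77732782e-02, -9.99834299e-01,  3.93509520e-03,
         1.23781897e-02],
       [ 9.81631568e-01,  1.81971663e-02,  1.89916634e-01,
        -5.05732411e-01],
       [-1.89956773e-01,  4.87372484e-04,  9.81792334e-01,
        -1.01310089e+00],
       [ 0.00000000e+00,  0.00000000e+00,  0.00000000e+00,
         1.00000000e+00]])}
side {'fx': 456.9212071005899, 'fy': 456.9212071005899, 'cx': 327.1214046252784, 'cy': 195.93680907152267, 'k1': -0.045237626173485604, 'view': array([[-0.68656545, -0.72679514,  0.01991745,  0.38068454],
       [ 0.40098471, -0.35565369,  0.84422847, -0.27819974],
       [-0.60649744,  0.58760469,  0.53561328, -1.2898421 ],
       [ 0.        ,  0.        ,  0.        ,  1.        ]])}
{'time_s': 0.1, 'q': array([-8.36121563e+01,  2.18380457e+01,  7.43804009e+01,  1.06237385e-03,
        8.38624451e+01, -1.23370655e+01]), 'qvel': array([-0.07719184, -0.13462238, -0.16157798, -0.04929268,  0.08798216,
        0.00496914]), 'joint_efforts': array([ 3.24430883e-03, -4.49225843e+01, -2.31655043e+01, -1.74005527e-04,
        3.68612047e-03, -1.73548710e-05]), 'position': array([ 0.17652479, -0.52063183,  0.252765  ]), 'tool_rot': array([[ 3.21022773e-01, -9.47071465e-01, -1.38755726e-04],
       [-9.47070477e-01, -3.21022644e-01,  1.40511055e-03],
       [-1.37528384e-03, -3.19661034e-04, -9.99999003e-01]]), 'ft_force': array([-0.20207233,  0.55639213,  0.69578987]), 'wrist_torque': array([-0.04192788,  0.00043409, -0.01737604]), 'grip_width': 0.08534462696952536}
```

View pics/top0.png

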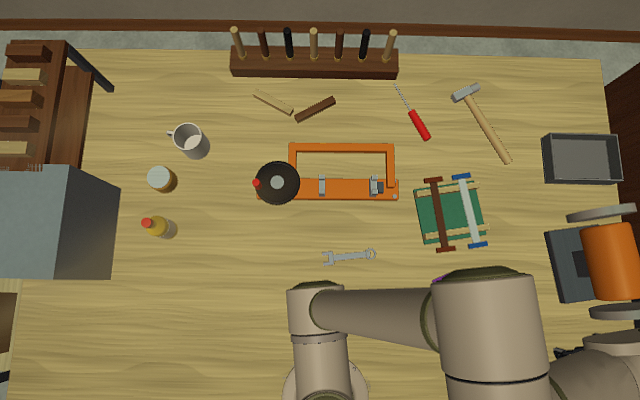

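View pics/side0.png

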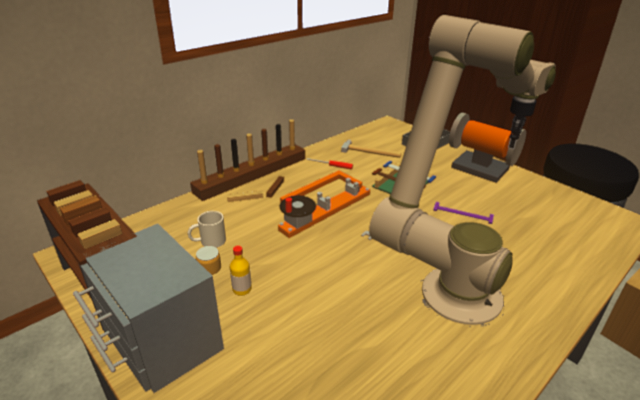

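Blade candidates: blue-ended bright strip at top (469,210), brown worn one at (438,213) and purple one at side (464,211). I choose the blue-ended one, and check it with a crop and colour masks.

```bash
python3 - <<'E'
from h import *
im=cv2.imread('pics/top0.png');hsv=cv2.cvtColor(im,cv2.COLOR_BGR2HSV)
cv2.imwrite('pics/crop0.png',cv2.resize(im[130:260,245:500],None,fx=3.1,fy=3.1,interpolation=cv2.INTER_CUBIC))
def blobs(lo,hi,box,mn):
    x0,y0,x1,y1=box;m=np.zeros(im.shape[:2],np.uint8);m[y0:y1,x0:x1]=cv2.inRange(hsv,lo,hi)[y0:y1,x0:x1]
    n,l,s,c=cv2.connectedComponentsWithStats(m)
    return [(s[i,4],c[i],s[i,:4]) for i in range(1,n) if s[i,4]>=mn]
b=blobs((100,120,60),(125,255,255),(400,150,510,270),15)
P=[]
for a in b: p=onplane('top',a[1],.048);P.append(p);print('blue',a,p)
P=np.array(P[:2]);d=P[1]-P[0];print('mid',P.mean(0),'ang',np.degrees(np.arctan2(d[1],d[0])),np.linalg.norm(d))
for a in blobs((0,150,100),(6,255,255),(240,160,300,210),4): print('red',a,onplane('top',a[1],.138))
for a in blobs((8,150,120),(16,255,255),(240,130,420,210),50): print('orange',a)
m=cv2.inRange(hsv,(0,0,0),(180,255,55));m[:, :240]=0;m[:,310:]=0;m[:150]=0;m[215:]=0
c=max(cv2.findContours(m,0,2)[0],key=cv2.contourArea);e=cv2.fitEllipse(cv2.convexHull(c));print('wheel',e,onplane('top',e[0],.09))
E
```

```text
blue (np.int32(78), array([460.74358974, 175.79487179]), array([452, 173,  19,   7], dtype=int32)) [ 0.5929547  -0.36693705  0.048     ]
blue (np.int32(74), array([477.72972973, 244.45945946]), array([468, 241,  20,   7], dtype=int32)) [ 0.40277132 -0.40338999  0.048     ]
mid [ 0.49786301 -0.38516352  0.048     ] ang -169.14956746391607 0.1936453840071241
red (np.int32(50), array([255.64, 182.42]), array([252, 178,   8,  11], dtype=int32)) [0.54074243 0.18612592 0.138     ]
orange (np.int32(2845), array([345.03093146, 173.46186292]), array([288, 143, 111,  57], dtype=int32))
wheel ((277.39788818359375, 182.1183319091797), (42.634037017822266, 43.88140106201172), 94.22967529296875) [0.55456025 0.13681249 0.09      ]
```

View pics/crop0.png

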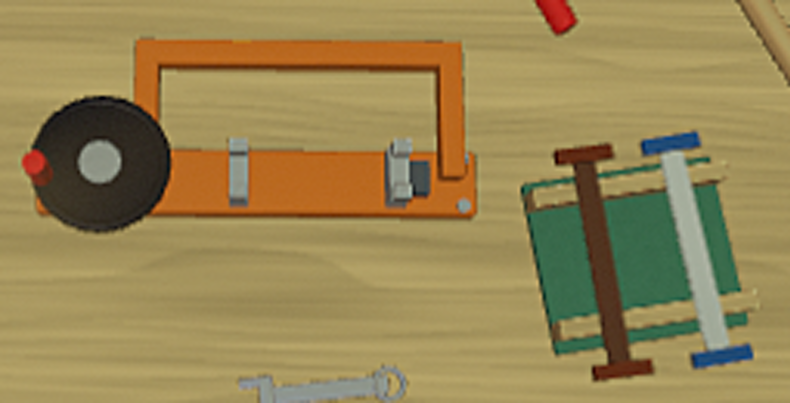

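The crop confirms the bright strip with two blue blocks (670,140)–(722,357); brown one next to it. The frame lies with its wheel towards world +y. Moving above the blade.

arm_command(steps=[{"delta_pos": [40, 17, -5], "dr": [0, 0, -1]}, {"delta_pos": [40, 17, -5], "dr": [0, 0, -1]}, {"delta_pos": [40, 17, -5], "dr": [0, 0, -1]}, {"delta_pos": [40, 17, -5], "dr": [0, 0, -1]}, {"delta_pos": [40, 17, -5], "dr": [0, 0, -1]}, {"delta_pos": [40, 17, -5], "dr": [0, 0, -1]}, {"delta_pos": [40, 17, -5], "dr": [0, 0, -1]}, {"delta_pos": [40, 17, -5], "dr": [0, 0, -1]}, {"delta_pos": [0, 0, 0], "dr": [0, 0, 0]}, {"delta_pos": [0, 0, 0], "dr": [0, 0, 0]}], grip=0.75)

```text
time_s: 1.1
position: [0.4969, -0.3843, 0.2126]
tool_rot: [[0.188, -0.982, -0.001], [-0.982, -0.188, 0.001], [-0.001, 0.001, -1.0]]
ft_force: [-0.4, -0.0, 0.3]
grip_width: 0.064
```

```bash
python3 - <<'E'
from h import *
c=env.get_calibration('wrist');s=env.observe();im=env.get_image('wrist');cv2.imwrite('pics/w1.png',im)
print(s['position'],s['tool_rot'],s['time_s'])
hsv=cv2.cvtColor(im,cv2.COLOR_BGR2HSV);m=cv2.inRange(hsv,(100,120,60),(125,255,255))
n,l,st,ce=cv2.connectedComponentsWithStats(m)
P=[]
for i in range(1,n):
    if st[i,4]>100: p=onplane('wrist',ce[i],.05,c);P.append(p);print(st[i],ce[i],p)
if len(P)>1:
    P=np.array(P[:2]);d=P[0]-P[1];print(P.mean(0),np.degrees(np.arctan2(d[1],d[0])),np.linalg.norm(d))
print(proj('wrist',s['position'],c))
E
```

```text
[ 0.49694761 -0.38426199  0.21258747] [[ 1.87891586e-01 -9.82189166e-01 -1.09283932e-03]
 [-9.82189237e-01 -1.87892531e-01  8.36857419e-04]
 [-1.02728864e-03  9.16136553e-04 -9.99999053e-01]] 1.1
[293  70  58  16 927] [321.53074434  77.49190939] [ 0.59413484 -0.3682871   0.05      ]
[298 268  47  12 484] [320.57231405 273.54545455] [ 0.40473035 -0.40411644  0.05      ]
[ 0.49943259 -0.38620177  0.05      ] 10.711971221901385 0.1927635966241234
[317.09907798 277.17987144]
```

View pics/w1.png

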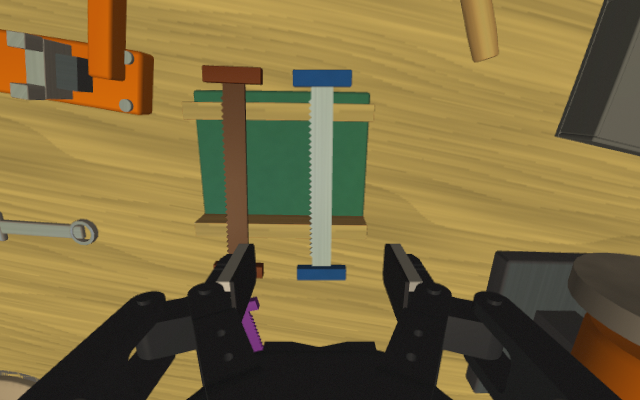

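arm_command(steps=[{"delta_pos": [2, -2, -27], "dr": [0, 0, 0]}, {"delta_pos": [0, 0, -35], "dr": [0, 0, 0]}, {"delta_pos": [0, 0, -35], "dr": [0, 0, 0]}, {"delta_pos": [0, 0, -35], "dr": [0, 0, 0]}, {"delta_pos": [0, 0, -20], "dr": [0, 0, 0]}, {"delta_pos": [0, 0, -15], "dr": [0, 0, 0]}, {"delta_pos": [0, 0, 0], "dr": [0, 0, 0]}])

```text
time_s: 1.85
position: [0.4967, -0.3871, 0.0446]
tool_rot: [[0.184, -0.983, -0.003], [-0.983, -0.184, 0.003], [-0.003, 0.002, -1.0]]
ft_force: [-0.2, 0.0, -0.1]
grip_width: 0.0642
```

arm_command(steps=[{"delta_pos": [0, 0, 0], "dr": [0, 0, 0]}, {"delta_pos": [0, 0, 0], "dr": [0, 0, 0]}, {"delta_pos": [0, 0, 0], "dr": [0, 0, 0]}, {"delta_pos": [0, 0, 0], "dr": [0, 0, 0]}, {"delta_pos": [0, 0, 0], "dr": [0, 0, 0]}], grip=0.0, squeeze=50)

```text
time_s: 2.35
position: [0.4987, -0.3873, 0.0476]
tool_rot: [[0.186, -0.983, 0.001], [-0.983, -0.186, -0.002], [0.002, -0.001, -1.0]]
ft_force: [-1.7, 0.8, 6.7]
grip_width: 0.0186
```

arm_command(steps=[{"delta_pos": [0, 0, 15], "dr": [0, 0, 0]}, {"delta_pos": [0, 0, 30], "dr": [0, 0, 0]}, {"delta_pos": [0, 0, 40], "dr": [0, 0, 0]}, {"delta_pos": [0, 0, 40], "dr": [0, 0, 0]}, {"delta_pos": [0, 0, 40], "dr": [0, 0, 0]}, {"delta_pos": [4, 28, 2], "dr": [0, 0, 6.6]}, {"delta_pos": [4, 28, 2], "dr": [0, 0, 6.6]}, {"delta_pos": [4, 28, 2], "dr": [0, 0, 6.6]}, {"delta_pos": [4, 28, 2], "dr": [0, 0, 6.6]}, {"delta_pos": [4, 28, 2], "dr": [0, 0, 6.6]}, {"delta_pos": [4, 28, 2], "dr": [0, 0, 6.6]}, {"delta_pos": [4, 28, 2], "dr": [0, 0, 6.6]}, {"delta_pos": [4, 28, 2], "dr": [0, 0, 6.6]}, {"delta_pos": [4, 28, 2], "dr": [0, 0, 6.6]}, {"delta_pos": [4, 28, 2], "dr": [0, 0, 6.6]}, {"delta_pos": [4, 28, 2], "dr": [0, 0, 6.6]}, {"delta_pos": [4, 28, 2], "dr": [0, 0, 6.4]}, {"delta_pos": [0, 0, 0], "dr": [0, 0, 0]}, {"delta_pos": [0, 0, 0], "dr": [0, 0, 0]}])

```text
time_s: 4.25
position: [0.5464, -0.0506, 0.2353]
tool_rot: [[1.0, -0.005, -0.0], [-0.005, -1.0, -0.0], [-0.0, 0.0, -1.0]]
ft_force: [0.4, -0.4, -2.2]
grip_width: 0.0184
```

```bash
python3 - <<'E'
from h import *
c=env.get_calibration('wrist');s=env.observe();im=env.get_image('wrist');cv2.imwrite('pics/w2.png',im)
import pickle;pickle.dump(c,open('w2.pkl','wb'))
print(s['position'],s['tool_rot'],s['time_s'],s['q'])
E
```

```text
[ 0.5464377  -0.05063009  0.23534445] [[ 9.99987249e-01 -5.04931893e-03 -7.83191886e-05]
 [-5.04933940e-03 -9.99987217e-01 -2.63397910e-04]
 [-7.69882074e-05  2.63790012e-04 -9.99999962e-01]] 4.25 [-1.76501359e+01  2.24632691e+01  7.63623536e+01 -1.59303782e-02
  8.11740779e+01 -1.73583852e+01]
```

View pics/w2.png

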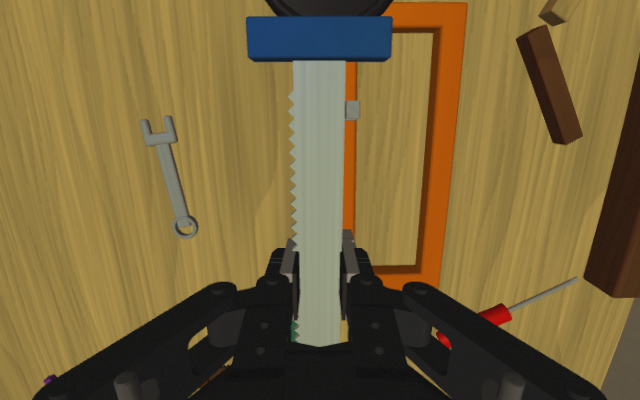

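arm_command(steps=[{"delta_pos": [-40, 0, 10], "dr": [0, 0, 0]}, {"delta_pos": [-40, 0, 10], "dr": [0, 0, 0]}, {"delta_pos": [-40, -10, 10], "dr": [0, 0, 0]}, {"delta_pos": [0, -30, 10], "dr": [0, 0, 0]}, {"delta_pos": [0, 0, 0], "dr": [0, 0, 0]}, {"delta_pos": [0, 0, 0], "dr": [0, 0, 0]}])

```text
time_s: 4.9
position: [0.4263, -0.0919, 0.2754]
tool_rot: [[1.0, -0.008, 0.0], [-0.008, -1.0, -0.0], [0.0, 0.0, -1.0]]
ft_force: [-0.4, 0.4, -1.8]
grip_width: 0.0187
```

```bash
python3 - <<'E'
from h import *
c=env.get_calibration('wrist');s=env.observe();im=env.get_image('wrist');cv2.imwrite('pics/w3.png',im)
import pickle;pickle.dump(c,open('w3.pkl','wb'))
print(s['position'],s['tool_rot'],s['time_s'])
cv2.imwrite('pics/top3.png',env.get_image('top'))
cv2.imwrite('pics/w3c.png',cv2.resize(im[0:300,310:610],None,fx=2,fy=2,interpolation=cv2.INTER_CUBIC))
E
```

```text
[ 0.42634296 -0.09191866  0.27535777] [[ 9.99965851e-01 -8.25949371e-03  2.77770522e-04]
 [-8.25947831e-03 -9.99965888e-01 -5.65341215e-05]
 [ 2.78227990e-04  5.42379514e-05 -9.99999960e-01]] 4.9
```

View pics/w3c.png

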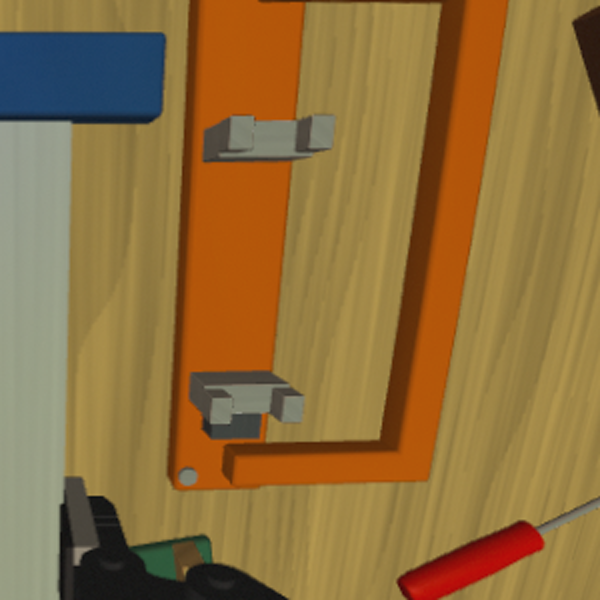

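The crop shows carriage posts at (241,133),(321,132) and tail posts at (220,405),(287,405); the strip must lie along the gap mid-line.

```bash
python3 - <<'E'
from h import *
import pickle;c=pickle.load(open('w3.pkl','rb'));V=np.array(c['view']);print('cam',-V[:3,:3].T@V[:3,3], 'look',-V[2,:3])
f=lambda u,v,z:onplane('wrist',(310+u/2,v/2),z,c)
for n,u,v,z in [('car L out-in corner',254,117,.078),('car R',310,115,.078),('car Lo',232,116,.078),('car Ro',333,115,.078),
 ('carL low',252,151,.078),('carR low',298,150,.078),
 ('tail L up-in',230,389,.078),('tail R up-in',274,391,.078),('tailL low-in',232,423,.078),('tailR low-in',272,423,.078),('tailL low-out',211,424,.078),('tailR low-out',301,422,.078),
 ('bow outer top',507,0,.05),('bow outer bot',429,480,.05),('bow in bot',400,450,.05),('wheelend?beam R top',304,0,.026),('beam R',273,370,.026),('blk L?',0,33,.26),]:
    print(n,f(u,v,z).round(4))
w2=pickle.load(open('w2.pkl','rb'))
for u,v,z in [(319,61,.235),(319,61,.228),(247,16,.241),(391,16,.241),(293,61,.233),(345,61,.233)]: print('w2',onplane('wrist',(u,v),z,w2).round(4))
E
```

```text
cam [ 0.42701678 -0.01993265  0.3956979 ] look [-0.00188516 -0.28547752 -0.95838355]
car L out-in corner [0.542  0.0266 0.078 ]
car R [0.5695 0.0277 0.078 ]
car Lo [0.5312 0.027  0.078 ]
car Ro [0.5809 0.0278 0.078 ]
carL low [0.5424 0.011  0.078 ]
carR low [0.5653 0.0116 0.078 ]
tail L up-in [ 0.5421 -0.1108  0.078 ]
tail R up-in [ 0.5665 -0.1121  0.078 ]
tailL low-in [ 0.545  -0.1305  0.078 ]
tailR low-in [ 0.5675 -0.1307  0.078 ]
tailL low-out [ 0.5333 -0.131   0.078 ]
tailR low-out [ 0.5839 -0.1302  0.078 ]
bow outer top [0.6803 0.0891 0.05  ]
bow outer bot [ 0.6853 -0.1795  0.05  ]
bow in bot [ 0.6627 -0.1589  0.05  ]
wheelend?beam R top [0.5832 0.0939 0.026 ]
beam R [ 0.5872 -0.1134  0.026 ]
blk L? [0.4237 0.0157 0.26  ]
w2 [0.5469 0.0382 0.235 ]
w2 [0.5469 0.0392 0.228 ]
w2 [0.5226 0.0518 0.241 ]
w2 [0.5714 0.0516 0.241 ]
w2 [0.5372 0.0385 0.233 ]
w2 [0.5567 0.0384 0.233 ]
```

arm_command(steps=[{"delta_pos": [33, 10, -15], "dr": [0, 0, 0.5]}, {"delta_pos": [33, 10, -15], "dr": [0, 0, 0.5]}, {"delta_pos": [33, 10, -15], "dr": [0, 0, 0.5]}, {"delta_pos": [32, 11, -15], "dr": [0, 0, 0]}, {"delta_pos": [0, 0, -40], "dr": [0, 0, 0]}, {"delta_pos": [0, 0, -40], "dr": [0, 0, 0]}, {"delta_pos": [0, 0, -25], "dr": [0, 0, 0]}, {"delta_pos": [0, 0, 0], "dr": [0, 0, 0]}, {"delta_pos": [0, 0, 0], "dr": [0, 0, 0]}])

```text
time_s: 5.9
position: [0.558, -0.0496, 0.1107]
tool_rot: [[1.0, 0.022, -0.0], [0.022, -1.0, 0.0], [-0.0, -0.0, -1.0]]
ft_force: [0.4, 0.2, -1.1]
grip_width: 0.0184
```

```bash
python3 - <<'E'
from h import *
c=env.get_calibration('wrist');s=env.observe();im=env.get_image('wrist')
print(s['position'],s['tool_rot'],s['time_s'],s['ft_force'])
cv2.imwrite('pics/w4.png',im)
E
```

```text
[ 0.55795187 -0.04959719  0.11071108] [[ 9.99762757e-01  2.17813210e-02 -5.90505223e-05]
 [ 2.17813250e-02 -9.99762757e-01  6.70363745e-05]
 [-5.75763721e-05 -6.83066692e-05 -9.99999996e-01]] 5.9 [ 0.42534277  0.20724512 -1.08327099]
```

View pics/w4.png

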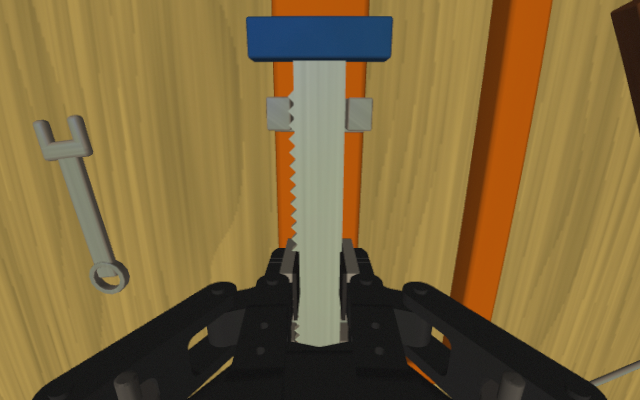

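The picture shows the strip (293–345) centred between the carriage posts (267–291 and 347–372), block (247–391, 16–61) beyond them. Lowering.

arm_command(steps=[{"delta_pos": [0, -1, -20], "dr": [0, 0, 0]}, {"delta_pos": [0, 0, -13], "dr": [0, 0, 0]}, {"delta_pos": [0, 0, -5], "dr": [0, 0, 0]}, {"delta_pos": [0, 0, 0], "dr": [0, 0, 0]}, {"delta_pos": [0, 0, -3], "dr": [0, 0, 0]}, {"delta_pos": [0, 0, 0], "dr": [0, 0, 0]}])

```text
time_s: 6.55
position: [0.5579, -0.0509, 0.0699]
tool_rot: [[1.0, 0.021, 0.001], [0.021, -1.0, -0.0], [0.001, 0.0, -1.0]]
ft_force: [0.9, 0.4, -1.8]
grip_width: 0.0187
```

arm_command(steps=[{"delta_pos": [0, 0, -2], "dr": [0, 0, 0]}, {"delta_pos": [0, 0, -1], "dr": [0, 0, 0]}, {"delta_pos": [0, 0, 0], "dr": [0, 0, 0]}])

```text
time_s: 6.85
position: [0.5579, -0.051, 0.0675]
tool_rot: [[1.0, 0.021, 0.002], [0.021, -1.0, -0.001], [0.001, 0.001, -1.0]]
ft_force: [-1.9, 0.3, 7.9]
grip_width: 0.0183
```

Contact (about 9 N upwards) at the expected height. Releasing.

arm_command(steps=[{"delta_pos": [0, 0, 0], "dr": [0, 0, 0]}, {"delta_pos": [0, 0, 0], "dr": [0, 0, 0]}, {"delta_pos": [0, 0, 0], "dr": [0, 0, 0]}, {"delta_pos": [0, 0, 0], "dr": [0, 0, 0]}, {"delta_pos": [0, 0, 30], "dr": [0, 0, 0]}, {"delta_pos": [0, 0, 40], "dr": [0, 0, 0]}, {"delta_pos": [0, 0, 50], "dr": [0, 0, 0]}, {"delta_pos": [0, 0, 50], "dr": [0, 0, 0]}, {"delta_pos": [-15, 0, 10], "dr": [0, 0, 0]}, {"delta_pos": [-35, 0, 0], "dr": [0, 0, 0]}, {"delta_pos": [-30, -30, 0], "dr": [0, 0, 0]}, {"delta_pos": [-20, -10, 0], "dr": [0, 0, 0]}, {"delta_pos": [0, 0, 0], "dr": [0, 0, 0]}, {"delta_pos": [0, 0, 0], "dr": [0, 0, 0]}], grip=0.6)

```text
time_s: 8.25
position: [0.4576, -0.091, 0.2465]
tool_rot: [[1.0, 0.021, 0.001], [0.021, -1.0, -0.0], [0.001, 0.0, -1.0]]
ft_force: [0.9, 0.0, 0.2]
grip_width: 0.0513
```

```bash
python3 - <<'E'
from h import *
import pickle
c=env.get_calibration('wrist');s=env.observe();im=env.get_image('wrist');t=env.get_image('top')
print(s['position'],s['time_s'],s['ft_force'])
cv2.imwrite('pics/w5.png',im);pickle.dump(c,open('w5.pkl','wb'));cv2.imwrite('pics/top5.png',t)
a=cv2.resize(im[0:300,260:640],None,fx=1.5,fy=1.5);b=cv2.resize(t[150:240,235:335],None,fx=2.2,fy=2.2)
o=np.zeros((450,800,3),np.uint8);o[:450,:570]=a;o[:b.shape[0],570:570+b.shape[1]]=b
cv2.imwrite('pics/c5.png',o)
E
```

```text
[ 0.45763436 -0.091002    0.24652575] 8.25 [0.90683086 0.04128932 0.15290954]
```

View pics/c5.png

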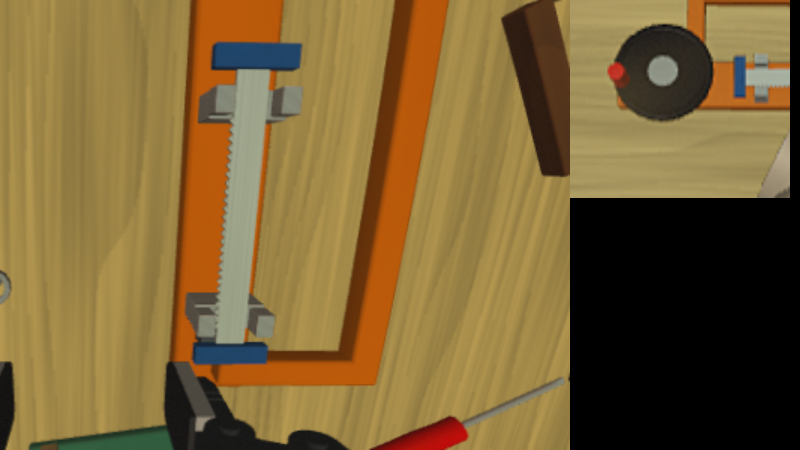

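The blade is seated in both forks (strip between the posts, blue blocks outside at (257,56) and (230,353)). Next, above the wheel for the knob.

arm_command(steps=[{"delta_pos": [15, 35, 0], "dr": [0, 0, 0]}, {"delta_pos": [15, 35, 0], "dr": [0, 0, 0]}, {"delta_pos": [15, 35, 0], "dr": [0, 0, 0]}, {"delta_pos": [15, 35, 0], "dr": [0, 0, 0]}, {"delta_pos": [15, 35, 0], "dr": [0, 0, 0]}, {"delta_pos": [10, 25, 0], "dr": [0, 0, 0]}, {"delta_pos": [0, 0, 0], "dr": [0, 0, 0]}, {"delta_pos": [0, 0, 0], "dr": [0, 0, 0]}], grip=0.55)

```text
time_s: 9.15
position: [0.5426, 0.1097, 0.2458]
tool_rot: [[1.0, 0.023, -0.001], [0.023, -1.0, -0.0], [-0.001, 0.0, -1.0]]
ft_force: [0.0, 1.4, -0.5]
grip_width: 0.0468
```

```bash
python3 - <<'E'
from h import *
c=env.get_calibration('wrist');s=env.observe();im=env.get_image('wrist')
print(s['position'],s['tool_rot'][:,0],s['time_s'],s['ft_force'],s['q'])
cv2.imwrite('pics/w6.png',im)
hsv=cv2.cvtColor(im,cv2.COLOR_BGR2HSV)
m=cv2.inRange(hsv,(0,150,60),(6,255,255))|cv2.inRange(hsv,(174,150,60),(180,255,255))
n,l,st,ce=cv2.connectedComponentsWithStats(m)
for i in range(1,n):
    if st[i,4]>60: print(st[i],ce[i],onplane('wrist',ce[i],.14,c))
m=cv2.inRange(hsv,(0,0,0),(180,255,60));m[250:]=0
for k in cv2.findContours(m,0,2)[0]:
    if cv2.contourArea(k)>2000:
        e=cv2.fitEllipse(cv2.convexHull(k));print('dark',e,onplane('wrist',e[0],.09,c))
m=cv2.inRange(hsv,(0,0,100),(180,40,220));n,l,st,ce=cv2.connectedComponentsWithStats(m)
for i in range(1,n):
    if 300<st[i,4]<6000: print('grey',st[i],ce[i],onplane('wrist',ce[i],.094,c))
E
```

```text
[0.54262416 0.10973482 0.24577882] [ 9.99731547e-01  2.31518623e-02 -9.08597320e-04] 9.15 [ 0.0333215   1.40768251 -0.4769975 ] [-8.14681278e-01  2.25070377e+01  7.44976934e+01 -1.49570545e-02
  8.30468092e+01 -2.13949286e+00]
[307  89  28  28 623] [320.4141252  102.41252006] [0.54179365 0.18579096 0.14      ]
[451 392  26   8 134] [464.7238806  396.50746269] [ 0.69249577 -0.08772763  0.14      ]
dark ((333.2192077636719, 154.4400177001953), (129.13134765625, 130.8141326904297), 52.62764358520508) [0.5547275  0.14161553 0.09      ]
dark ((624.9713745117188, 157.77813720703125), (40.53687286376953, 295.3462219238281), 15.022741317749023) [0.83242502 0.1469407  0.09      ]
grey [ 314  139   40   40 1227] [333.35696822 158.56316218] [0.55479234 0.13848476 0.094     ]
grey [166 241  31  54 544] [184.13419118 264.50367647] [0.40826804 0.02780297 0.094     ]
```

View pics/w6.png

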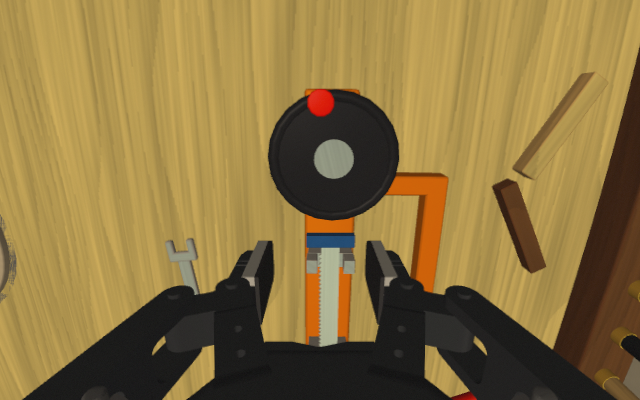

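The red knob shows at (320,102), hub at (333,158): knob (0.542,0.186), axis (0.555,0.137), radius 50 mm fits. Going onto the knob.

arm_command(steps=[{"delta_pos": [-1, 38, 0], "dr": [0, 0, 0]}, {"delta_pos": [0, 38, -15], "dr": [0, 0, 0]}, {"delta_pos": [0, 0, -35], "dr": [0, 0, 0]}, {"delta_pos": [0, 0, -35], "dr": [0, 0, 0]}, {"delta_pos": [0, 0, -25], "dr": [0, 0, 0]}, {"delta_pos": [0, 0, -11], "dr": [0, 0, 0]}, {"delta_pos": [0, 0, 0], "dr": [0, 0, 0]}, {"delta_pos": [0, 0, 0], "dr": [0, 0, 0]}])

```text
time_s: 10.0
position: [0.5423, 0.1847, 0.1266]
tool_rot: [[1.0, 0.021, 0.002], [0.021, -1.0, 0.0], [0.002, -0.0, -1.0]]
ft_force: [0.3, -0.7, 0.4]
grip_width: 0.0465
```

arm_command(steps=[{"delta_pos": [0, 0, 0], "dr": [0, 0, 0]}, {"delta_pos": [0, 0, 0], "dr": [0, 0, 0]}, {"delta_pos": [0, 0, 0], "dr": [0, 0, 0]}, {"delta_pos": [0, 0, 0], "dr": [0, 0, 0]}], grip=0.0, squeeze=50)

```text
time_s: 10.4
position: [0.5418, 0.1851, 0.1266]
tool_rot: [[1.0, 0.021, 0.002], [0.021, -1.0, 0.0], [0.002, 0.0, -1.0]]
ft_force: [-2.0, -0.5, 6.0]
grip_width: 0.0185
```

```bash
python3 - <<'E'
import numpy as np
a=np.radians(105-10*np.arange(55));p=50*np.c_[np.cos(a),np.sin(a)]
q=p.round(1);d=np.diff(q,axis=0).round(1)
print(' '.join(f'{i+1}:[{x},{y}]' for i,(x,y) in enumerate(d[:36])))
E
```

```text
1:[8.5,1.5] 2:[8.8,0.0] 3:[8.5,-1.5] 4:[8.2,-3.0] 5:[7.6,-4.3] 6:[6.7,-5.6] 7:[5.6,-6.7] 8:[4.3,-7.6] 9:[3.0,-8.2] 10:[1.5,-8.5] 11:[0.0,-8.8] 12:[-1.5,-8.5] 13:[-3.0,-8.2] 14:[-4.3,-7.6] 15:[-5.6,-6.7] 16:[-6.7,-5.6] 17:[-7.6,-4.3] 18:[-8.2,-3.0] 19:[-8.5,-1.5] 20:[-8.8,0.0] 21:[-8.5,1.5] 22:[-8.2,3.0] 23:[-7.6,4.3] 24:[-6.7,5.6] 25:[-5.6,6.7] 26:[-4.3,7.6] 27:[-3.0,8.2] 28:[-1.5,8.5] 29:[0.0,8.8] 30:[1.5,8.5] 31:[3.0,8.2] 32:[4.3,7.6] 33:[5.6,6.7] 34:[6.7,5.6] 35:[7.6,4.3] 36:[8.2,3.0]
```

arm_command(steps=[{"delta_pos": [8.5, 1.5, 0], "dr": [0, 0, 0]}, {"delta_pos": [8.8, 0, 0], "dr": [0, 0, 0]}, {"delta_pos": [8.5, -1.5, 0], "dr": [0, 0, 0]}, {"delta_pos": [8.2, -3, 0], "dr": [0, 0, 0]}, {"delta_pos": [7.6, -4.3, 0], "dr": [0, 0, 0]}, {"delta_pos": [6.7, -5.6, 0], "dr": [0, 0, 0]}])

```text
time_s: 11.0
position: [0.5892, 0.1733, 0.1266]
tool_rot: [[1.0, 0.022, -0.001], [0.022, -1.0, 0.002], [-0.001, -0.002, -1.0]]
ft_force: [-7.2, 4.4, 7.0]
grip_width: 0.0182
```

```bash
cat >> h.py <<'E'
def st(C=(.5547,.1373)):
    s=env.observe();r=s['position'][:2]-C;R=np.linalg.norm(r);r/=R;t=np.array([r[1],-r[0]]);f=s['ft_force']
    print('t',s['time_s'],'pos',s['position'].round(4),'ang',np.degrees(np.arctan2(r[1],r[0])).round(1),'R',R.round(4),'push',(-f[:2]@t).round(2),'radial',(f[:2]@r).round(2),'fz',f[2].round(2),'w',round(s['grip_width'],4))
E
python3 -c "from h import *;st()"
```

```text
t 11.0 pos [0.5892 0.1733 0.1266] ang 46.2 R 0.0499 push 8.3 radial -1.8 fz 7.04 w 0.0182
```

arm_command(steps=[{"delta_pos": [5.6, -6.7, 0], "dr": [0, 0, 0]}, {"delta_pos": [4.3, -7.6, 0], "dr": [0, 0, 0]}, {"delta_pos": [3, -8.2, 0], "dr": [0, 0, 0]}, {"delta_pos": [1.5, -8.5, 0], "dr": [0, 0, 0]}, {"delta_pos": [0, -8.8, 0], "dr": [0, 0, 0]}, {"delta_pos": [-1.5, -8.5, 0], "dr": [0, 0, 0]}, {"delta_pos": [-3, -8.2, 0], "dr": [0, 0, 0]}, {"delta_pos": [-4.3, -7.6, 0], "dr": [0, 0, 0]}, {"delta_pos": [-5.6, -6.7, 0], "dr": [0, 0, 0]}, {"delta_pos": [-6.7, -5.6, 0], "dr": [0, 0, 0]}, {"delta_pos": [-7.6, -4.3, 0], "dr": [0, 0, 0]}, {"delta_pos": [-8.2, -3, 0], "dr": [0, 0, 0]}, {"delta_pos": [-8.5, -1.5, 0], "dr": [0, 0, 0]}])

```text
time_s: 12.3
position: [0.5608, 0.0871, 0.1267]
tool_rot: [[1.0, 0.021, 0.007], [0.021, -1.0, 0.001], [0.007, -0.001, -1.0]]
ft_force: [8.0, 2.4, 0.5]
grip_width: 0.0187
```

```bash
python3 -c "from h import *;st()"
```

```text
t 12.3 pos [0.5608 0.0871 0.1267] ang -83.1 R 0.0505 push 8.27 radial -1.46 fz 0.5 w 0.0187
```

arm_command(steps=[{"delta_pos": [-8.8, 0, 0], "dr": [0, 0, 0]}, {"delta_pos": [-8.5, 1.5, 0], "dr": [0, 0, 0]}, {"delta_pos": [-8.2, 3, 0], "dr": [0, 0, 0]}, {"delta_pos": [-7.6, 4.3, 0], "dr": [0, 0, 0]}, {"delta_pos": [-6.7, 5.6, 0], "dr": [0, 0, 0]}])

```text
time_s: 12.8
position: [0.5207, 0.1003, 0.1267]
tool_rot: [[1.0, 0.021, 0.006], [0.021, -1.0, -0.002], [0.006, 0.002, -1.0]]
ft_force: [5.7, -5.8, -0.2]
grip_width: 0.0189
```

```bash
python3 -c "from h import *;st()"
```

```text
t 12.8 pos [0.5207 0.1003 0.1267] ang -132.6 R 0.0502 push 8.15 radial 0.43 fz -0.21 w 0.0189
```

arm_command(steps=[{"delta_pos": [-5.6, 6.7, 0], "dr": [0, 0, 0]}, {"delta_pos": [-4.3, 7.6, 0], "dr": [0, 0, 0]}, {"delta_pos": [-3, 8.2, 0], "dr": [0, 0, 0]}])

```text
time_s: 13.1
position: [0.5069, 0.1228, 0.1267]
tool_rot: [[1.0, 0.021, 0.003], [0.021, -1.0, -0.003], [0.003, 0.003, -1.0]]
ft_force: [1.8, -8.3, 3.5]
grip_width: 0.0186
```

```bash
python3 -c "from h import *;st()"
```

```text
t 13.1 pos [0.5069 0.1228 0.1267] ang -163.1 R 0.0499 push 8.44 radial 0.65 fz 3.54 w 0.0186
```

arm_command(steps=[{"delta_pos": [-1.5, 8.5, 0], "dr": [0, 0, 0]}, {"delta_pos": [0, 8.8, 0], "dr": [0, 0, 0]}])

```text
time_s: 13.3
position: [0.505, 0.1403, 0.1267]
tool_rot: [[1.0, 0.021, 0.002], [0.021, -1.0, -0.003], [0.002, 0.003, -1.0]]
ft_force: [0.1, -8.3, 6.1]
grip_width: 0.0189
```

```bash
python3 -c "from h import *;st()"
```

```text
t 13.3 pos [0.505  0.1403 0.1267] ang 176.6 R 0.0498 push 8.3 radial -0.56 fz 6.09 w 0.0189
```

arm_command(steps=[{"delta_pos": [1.5, 8.5, 0], "dr": [0, 0, 0]}, {"delta_pos": [3, 8.2, 0], "dr": [0, 0, 0]}])

```text
time_s: 13.5
position: [0.5091, 0.1571, 0.1266]
tool_rot: [[1.0, 0.022, 0.001], [0.022, -1.0, -0.003], [0.001, 0.003, -1.0]]
ft_force: [-3.2, -8.7, 6.3]
grip_width: 0.0184
```

```bash
python3 -c "from h import *;st()"
```

```text
t 13.5 pos [0.5091 0.1571 0.1266] ang 156.5 R 0.0497 push 9.28 radial -0.55 fz 6.29 w 0.0184
```

Blade begins to pull (9.3 N at 309° turned). Small steps now.

arm_command(steps=[{"delta_pos": [4.3, 7.6, 0], "dr": [0, 0, 0]}, {"delta_pos": [5.6, 6.7, 0], "dr": [0, 0, 0]}])

```text
time_s: 13.7
position: [0.5186, 0.1714, 0.1266]
tool_rot: [[1.0, 0.022, -0.001], [0.022, -1.0, -0.003], [-0.001, 0.003, -1.0]]
ft_force: [-5.2, -10.1, 8.2]
grip_width: 0.0185
```

```bash
python3 -c "from h import *;st()"
```

```text
t 13.7 pos [0.5186 0.1714 0.1266] ang 136.6 R 0.0496 push 10.89 radial -3.11 fz 8.24 w 0.0185
```

arm_command(steps=[{"delta_pos": [6.7, 5.6, 0], "dr": [0, 0, 0]}])

```text
time_s: 13.8
position: [0.525, 0.1771, 0.1266]
tool_rot: [[1.0, 0.022, -0.001], [0.022, -1.0, -0.003], [-0.002, 0.003, -1.0]]
ft_force: [-6.8, -9.2, 9.4]
grip_width: 0.0185
```

```bash
python3 -c "from h import *;st()"
```

```text
t 13.8 pos [0.525  0.1771 0.1266] ang 126.7 R 0.0496 push 10.97 radial -3.25 fz 9.44 w 0.0185
```

arm_command(steps=[{"delta_pos": [7.6, 4.3, 0], "dr": [0, 0, 0]}])

```text
time_s: 13.9
position: [0.5323, 0.1815, 0.1266]
tool_rot: [[1.0, 0.022, -0.003], [0.022, -1.0, -0.002], [-0.003, 0.002, -1.0]]
ft_force: [-10.1, -8.2, 11.6]
grip_width: 0.0189
```

```bash
python3 -c "from h import *;st()"
```

```text
t 13.9 pos [0.5323 0.1815 0.1266] ang 116.9 R 0.0496 push 12.73 radial -2.77 fz 11.58 w 0.0189
```

arm_command(steps=[{"delta_pos": [4, 1.7, 0], "dr": [0, 0, 0]}])

```text
time_s: 14.0
position: [0.5363, 0.1833, 0.1266]
tool_rot: [[1.0, 0.022, -0.003], [0.022, -1.0, -0.002], [-0.003, 0.002, -1.0]]
ft_force: [-9.9, -5.7, 12.5]
grip_width: 0.0187
```

```bash
python3 -c "from h import *;st()"
```

```text
t 14.0 pos [0.5363 0.1833 0.1266] ang 111.7 R 0.0496 push 11.31 radial -1.66 fz 12.52 w 0.0187
```

arm_command(steps=[{"delta_pos": [0.9, 0.3, 0], "dr": [0, 0, 0]}])

```text
time_s: 14.1
position: [0.5371, 0.1837, 0.1266]
tool_rot: [[1.0, 0.022, -0.003], [0.022, -1.0, -0.002], [-0.003, 0.002, -1.0]]
ft_force: [-10.8, -5.1, 12.2]
grip_width: 0.0185
```

```bash
python3 -c "from h import *;st()"
```

```text
t 14.1 pos [0.5371 0.1837 0.1266] ang 110.8 R 0.0496 push 11.88 radial -0.97 fz 12.2 w 0.0185
```

arm_command(steps=[{"delta_pos": [0.9, 0.3, 0], "dr": [0, 0, 0]}])

```text
time_s: 14.2
position: [0.5377, 0.1838, 0.1266]
tool_rot: [[1.0, 0.022, -0.003], [0.022, -1.0, -0.002], [-0.003, 0.002, -1.0]]
ft_force: [-10.5, -5.2, 11.6]
grip_width: 0.0186
```

```bash
python3 -c "from h import *;st()"
```

```text
t 14.2 pos [0.5377 0.1838 0.1266] ang 110.1 R 0.0496 push 11.64 radial -1.29 fz 11.61 w 0.0186
```

arm_command(steps=[{"delta_pos": [0.9, 0.3, 0], "dr": [0, 0, 0]}])

```text
time_s: 14.3
position: [0.5384, 0.1841, 0.1266]
tool_rot: [[1.0, 0.022, -0.003], [0.022, -1.0, -0.002], [-0.003, 0.002, -1.0]]
ft_force: [-11.9, -5.2, 11.5]
grip_width: 0.0183
```

```bash
python3 -c "from h import *;st()"
```

```text
t 14.3 pos [0.5384 0.1841 0.1266] ang 109.2 R 0.0495 push 12.97 radial -0.95 fz 11.49 w 0.0183
```

arm_command(steps=[{"delta_pos": [1.7, 0.5, 0], "dr": [0, 0, 0]}])

```text
time_s: 14.4
position: [0.54, 0.1846, 0.1266]
tool_rot: [[1.0, 0.022, -0.003], [0.022, -1.0, -0.002], [-0.004, 0.002, -1.0]]
ft_force: [-11.5, -5.6, 11.6]
grip_width: 0.0192
```

```bash
python3 -c "from h import *;st()"
```

```text
t 14.4 pos [0.54   0.1846 0.1266] ang 107.2 R 0.0495 push 12.69 radial -1.97 fz 11.63 w 0.0192
```

arm_command(steps=[{"delta_pos": [1.7, 0.4, 0], "dr": [0, 0, 0]}])

```text
time_s: 14.5
position: [0.5417, 0.1851, 0.1266]
tool_rot: [[1.0, 0.022, -0.004], [0.022, -1.0, -0.002], [-0.004, 0.001, -1.0]]
ft_force: [-11.8, -4.0, 12.2]
grip_width: 0.0192
```

```bash
python3 -c "from h import *;st()"
```

```text
t 14.5 pos [0.5417 0.1851 0.1266] ang 105.2 R 0.0496 push 12.39 radial -0.73 fz 12.2 w 0.0192
```

Average of the last readings is about 12.6 N: firm. Letting go and rising.

arm_command(steps=[{"delta_pos": [-0.5, 0, 0], "dr": [0, 0, 0]}, {"delta_pos": [0, 0, 0], "dr": [0, 0, 0]}, {"delta_pos": [0, 0, 0], "dr": [0, 0, 0]}, {"delta_pos": [0, 0, 0], "dr": [0, 0, 0]}, {"delta_pos": [0, 0, 20], "dr": [0, 0, 0]}, {"delta_pos": [0, 0, 40], "dr": [0, 0, 0]}, {"delta_pos": [0, 0, 40], "dr": [0, 0, 0]}, {"delta_pos": [0, -25, 10], "dr": [0, 0, 0]}, {"delta_pos": [-20, -40, 10], "dr": [0, 0, 0]}, {"delta_pos": [-30, -40, 0], "dr": [0, 0, 0]}, {"delta_pos": [-30, -40, 0], "dr": [0, 0, 0]}, {"delta_pos": [0, 0, 0], "dr": [0, 0, 0]}, {"delta_pos": [0, 0, 0], "dr": [0, 0, 0]}], grip=0.55)

```text
time_s: 15.8
position: [0.463, 0.0401, 0.2458]
tool_rot: [[1.0, 0.019, 0.001], [0.019, -1.0, 0.0], [0.001, -0.0, -1.0]]
ft_force: [0.8, 0.3, 0.3]
grip_width: 0.0469
```

```bash
python3 - <<'E'
from h import *
c=env.get_calibration('wrist');im=env.get_image('wrist');st()
hsv=cv2.cvtColor(im,cv2.COLOR_BGR2HSV)
m=cv2.inRange(hsv,(0,150,60),(6,255,255));n,l,S,ce=cv2.connectedComponentsWithStats(m)
for i in range(1,n):
    if S[i,4]>100:
        p=onplane('wrist',ce[i],.14,c);print(ce[i],p,np.degrees(np.arctan2(p[1]-.1373,p[0]-.5547)))
a=im[:,240:640];t=env.get_image('top')[90:290,230:500];t=cv2.resize(t,(400,296))
o=np.zeros((400,800,3),np.uint8);o[:,:400]=a;o[:296,400:]=t;cv2.imwrite('pics/c7.png',o)
E
```

```text
t 15.85 pos [0.4634 0.0407 0.2456] ang -133.4 R 0.1329 push 0.42 radial 0.0 fz 0.3 w 0.0469
[428.35487404  11.8543264 ] [0.533433   0.17626399 0.14      ] 118.62622774480404
```

View pics/c7.png

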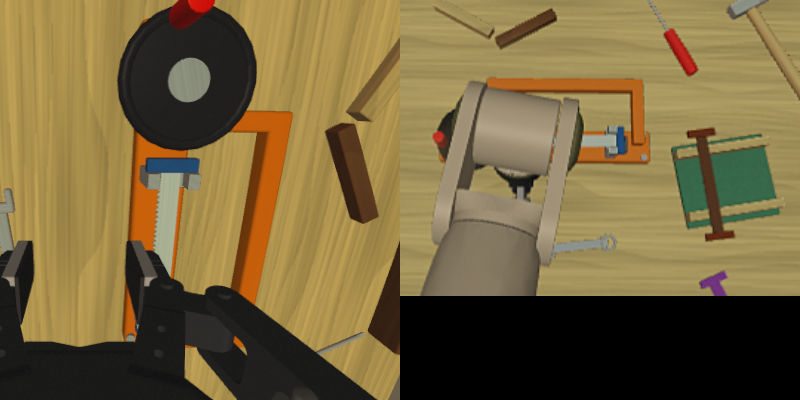

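The picture shows both blue blocks pulled against their forks ((172,165) and (620,140)). The knob is back at its one-turn position (top camera px ≈ (255,183), as at the start). The worn blade, wrench and blank haven't moved. Handing in.

```bash
python3 -c "
from h import *
print(env.close_job())"
```

```text
the job is handed in; nothing more can be done
None
```

The new blue-ended blade is in both forks of the saw frame and tensioned, the knob is released and the job is handed in at about 16 s of the 72 s allowed.

- **Tension:** I wound the wheel clockwise about 360°. The push held at about 8.3 N until roughly 300°, then rose as the blade took up. The last four readings were 11.6, 13.0, 12.7 and 12.4 N. They scatter by about ±0.8 N, so I take the final push as about 12.6 N, inside the 10.5–14 N band.
- **Last pictures:** Both blue blocks sit against their forks. The worn blade, wrench and dark blank look unmoved, and the gripper is clear with about 0 N on the wrist. The mug, bottle and can were out of the final crop, so I did not re-check them; the arm never went near them.
- **A check that disagreed:** After release, the wrist camera put the knob at 119° rather than 105°, but it was cut off at the picture's edge and the colour mask included its side. Read by eye from the top camera, it sat at its starting pixel, which fits a full turn with no slip back.

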